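Box the bells by size

ROBOT

A 6-joint arm with a two-finger parallel gripper is mounted at the origin on the work surface. World frame = base frame: x ahead of the robot, y to its left, z up, the work surface at z = 0. Lengths are in m, angles in degrees, forces in N, time in s.
With the tool pointing down it reaches from about 0.25 to 0.725 m from the base axis. Payload 9.7 kg.
Tool frame: the origin (TCP) lies at the very end of the fingers, on their centre line; the grasp point (between the pads) lies 19 mm behind it; z points along the fingers, y is the direction in which the jaws open and shut (so a half turn about z gives the same grasp; the last joint's range is limited). The gripper opens to 85 mm and grips with 20 to 120 N. Pads are 22 mm wide; open, the fingers measure 114 mm over their backs; the gripper's body (76 mm by 85 mm) begins 54 mm behind the grasp point. The pads swing forward as they close: fully open they stand 13 mm farther back than shut.
Start: joints at [76.146, 4.979, 10.078, 95.1, 0, 90], TCP at [0.132, 0.534, 0.231] pointing down, gripper open.
Joint ranges: [-179.16, 179.16], [-48.56, 103.87], [-65.8, 70.77], [-126.05, 130.52], [-82.76, 87.17], [-180, 180]. Speed limits (degrees/s): [127.2, 127.2, 147.25, 180, 180, 180].

INTERFACE

Orientations are given as [roll, pitch, yaw] about the fixed x, y, z axes, in that order (R = Rz(yaw) Ry(pitch) Rx(roll)).
In Python, from workcell import bot gives the robot as it stands.
- The arm moves only by the shell command python3 -m pendant 'ROWS' [FORCE]. ROWS is JSON, a list that holds one entry, the list of rows, each a list of 7 numbers: the shift along the tool's x, y, z in cm, then the turn, a rotation vector about the tool's x, y, z in rad, then the opening in per cent of the stroke, from 0 (shut) to 100 (fully open). In form: [[[dx, dy, dz, ax, ay, az, gripper], ...]]. A call has 1 to 5 rows; each row shifts and turns the pose as measured when the row begins, along the tool's axes as they then stand; what a row does not reach is not made up. A row lasts 1/12 s, in which the tool goes at most 41.7 mm and 7.16 degrees, less where a joint would pass 70% of its speed; a pose out of reach is approached as far as the arm can. A call with a gripper value outside its range is refused whole. The fingers move at their own pace and stop on an object; FORCE is the grip in N (left out, the last holds). Time passes only in rows, so rows that do not move let the fingers close. It gives the time, the measured TCP pose, the force and the opening at its end, in the units of the state.
- bot.get_obs(): the state, without advancing time (a new reading comes with each control period).
- bot.camera(name): name is "side" or "top"; returns the picture (384x512x3 uint8, red, green, blue); there is no depth.
- bot.get_calibration(name): a dict with "intrinsics" (3x3 intrinsics, pixels), "pose" (4x4, takes a point from camera to world coordinates). Camera axes: x right, y down, z forward; pixel columns grow to the right and rows downward; lengths in m; the calibration is good to about 2 mm. A picture is of the moment at which its call begins. get_calibration takes no time and is no camera call.
- bot.job_done(): hands the job in, once; it reports no verdict.
Trained networks look in the newest picture that a camera, given by its name, has taken for a name from the list of things; names that differ only in an ending like _2 or _b are one class to them, and where a whole thing is asked for, a point or a joint stands for the part that bears it (a point fixed in the world has none). Each returns a list of dicts, best first, with "confidence" (0 to 1); they miss things now and then, are a little off and sometimes report something else, mostly with a low value. They report only what shows in the picture. A call takes as long as a camera call.
- bot.masks_of(camera, thing): "pixels" (384x512 bool, what is visible of it) and "extent" ([left, top, right, bottom] in pixels, round what is visible of it).
- bot.mark_of(camera, thing): "uv" ([column, row] in pixels: a listed point, or the origin of a listed thing).
The state is a dict: "time": time; "q": joint angles; "qd": joint speeds; "joint_efforts": joint torques, N m; "ee_pos": TCP position; "tcp_rot": TCP orientation; "wrist_force": force on the tool from outside, world axes, zero at the start; "torque": the same for the moment, N m; "opening": finger opening in m.
Only numpy, scipy, OpenCV 4.12 (cv2) and the standard library are available. Lean on these libraries where they do the work, as an engineer would, in place of code of your own. Each camera call takes 0.05 s, during which the arm holds its last target. There are 200 camera calls.

TASK

Pack the customer's order: pick out the four brass hand bells and stand each one upright in the open gift box of its size, the smallest bell in the smallest box and so on up to the largest in the largest, set down gently and not dropped. Leave the oil lamp and the water pot that stand among the bells where they are, and do not knock any of them over.

Things in the scene. Friction and masses are not known exactly. Their poses are not given: they have to be found in the camera images.
- bell_1: the smallest of four brass hand bells of one pattern, loose, standing on its mouth: flared bell, mouth 40 mm across, 42 mm high, with an upright round handle on top (44 mm long, straight grip 13 mm thick), 86 mm high over all; weighs about 100 g. Origin: centre of the mouth, at the very bottom; z up along the handle
- bell_2: the second smallest of four brass hand bells of one pattern, loose, standing on its mouth: flared bell, mouth 52 mm across, 56 mm high, with an upright round handle on top (50 mm long, straight grip 14 mm thick), 106 mm high over all; weighs about 180 g. Origin: centre of the mouth, at the very bottom; z up along the handle
- bell_3: the second largest of four brass hand bells of one pattern, loose, standing on its mouth: flared bell, mouth 64 mm across, 70 mm high, with an upright round handle on top (56 mm long, straight grip 15 mm thick), 126 mm high over all; weighs about 300 g. Origin: centre of the mouth, at the very bottom; z up along the handle
- bell_4: the largest of four brass hand bells of one pattern, loose, standing on its mouth: flared bell, mouth 76 mm across, 84 mm high, with an upright round handle on top (62 mm long, straight grip 16 mm thick), 146 mm high over all; weighs about 450 g. Origin: centre of the mouth, at the very bottom; z up along the handle
- box_1: the smallest of four open square cardboard gift boxes with grey felt on the floor, stands fast on the table: inside 62 x 62 mm, walls 4 mm thick, rim 34 mm above the table, felt floor 6 mm above the table. Belongs to the smallest bell. Origin: centre of the underside, on the table; x and y along the walls, z up
- box_2: the second smallest of four open square cardboard gift boxes with grey felt on the floor, stands fast on the table: inside 74 x 74 mm, walls 4 mm thick, rim 44 mm above the table, felt floor 6 mm above the table. Belongs to the second smallest bell. Origin: centre of the underside, on the table; x and y along the walls, z up
- box_3: the second largest of four open square cardboard gift boxes with grey felt on the floor, stands fast on the table: inside 86 x 86 mm, walls 4 mm thick, rim 54 mm above the table, felt floor 6 mm above the table. Belongs to the second largest bell. Origin: centre of the underside, on the table; x and y along the walls, z up
- box_4: the largest of four open square cardboard gift boxes with grey felt on the floor, stands fast on the table: inside 98 x 98 mm, walls 4 mm thick, rim 64 mm above the table, felt floor 6 mm above the table. Belongs to the largest bell. Origin: centre of the underside, on the table; x and y along the walls, z up
- lamp: bystander: brass standing oil lamp, loose, 128 mm high: foot 72 mm across, thin knopped stem, wide wick dish 64 mm across near the top with five lips and a short spike. Origin: centre of the underside; z up
- lota: bystander: brass water pot, loose, open at the top, 76 mm high: round belly 72 mm across, narrow neck, flared rim 60 mm across. Origin: centre of the underside; z up

How it is judged (in metres and radians):
At the end, for the whole second after the job is handed in: each bell stands upright (within 0.08 rad) and at rest on the felt floor of the box of its own size, its centre within 18 mm of the box's centre; the lamp and the water pot stand upright within 20 mm of where they were (horizontal distance between bell_1 and box_1 below 0.018 m and z of bell_1 in the frame of box_1 below 0.01 m and angle between each of bell_1, bell_2, bell_3, bell_4, lamp, lota's own z axis and vertical below 0.08 rad and linear speed of each of bell_1, bell_2, bell_3, bell_4 below 0.02 m/s and horizontal distance between bell_2 and box_2 below 0.018 m and z of bell_2 in the frame of box_2 below 0.01 m and horizontal distance between bell_3 and box_3 below 0.018 m and z of bell_3 in the frame of box_3 below 0.01 m and horizontal distance between bell_4 and box_4 below 0.018 m and z of bell_4 in the frame of box_4 below 0.01 m and distance of each of lamp, lota from where it was at the start of the episode below 0.02 m); the robot touches nothing.
It fails at once if a bell goes down into its box faster than 0.55 m/s (dropped, not set down) ((horizontal distance between bell_1 and box_1 below 0.05 m and height (world z) of bell_1 below 0.05 m and linear speed of bell_1 above 0.55 m/s) or (horizontal distance between bell_2 and box_2 below 0.05 m and height (world z) of bell_2 below 0.05 m and linear speed of bell_2 above 0.55 m/s) or (horizontal distance between bell_3 and box_3 below 0.05 m and height (world z) of bell_3 below 0.05 m and linear speed of bell_3 above 0.55 m/s) or (horizontal distance between bell_4 and box_4 below 0.05 m and height (world z) of bell_4 below 0.05 m and linear speed of bell_4 above 0.55 m/s)).
It fails at once if the lamp or the water pot is shifted by more than 40 mm or lifted (distance of any of lamp, lota from where it was at the start of the episode above 0.04 m).
It fails at once if a bell, the lamp or the water pot is knocked over (tilted by more than 1.1 rad) (angle between any of bell_1, bell_2, bell_3, bell_4, lamp, lota's own z axis and vertical above 1.1 rad).
It also fails if it takes over 96 s, if anything falls off the work surface, if the arm or the gripper's body presses on something with over 40 N, if the wrist force passes 120 N, or if a joint passes its speed limit or range.

## Working session

There is one attempt and no reset: what is moved stays moved. The work goes in short steps, Python scripts to look and compute and a shell command to move; the robot and the scene stay as the last step left them, time stands still between calls to the robot, and variables do not carry over. Pictures are saved under pics/ and viewed, about 12 in all and at most 16, crops included, and the job is handed in when it is done.

```bash
mkdir -p pics; python3 - <<'E'
from workcell import bot
import cv2,numpy as np
for n in("top","side"):
    im=bot.camera(n); cv2.imwrite(f"pics/{n}0.png",cv2.cvtColor(im,cv2.COLOR_RGB2BGR))
    c=bot.get_calibration(n); print(n,np.round(c["intrinsics"],1).tolist(),np.round(c["pose"],3).tolist())
    for t in("bell_1","box_1","lamp","lota"):
        for r in bot.mark_of(n,t): print(t,'mark',np.round(r["uv"],1),round(r["confidence"],2))
        for r in bot.masks_of(n,t): print(t,'mask',r["extent"],round(r["confidence"],2))
o=bot.get_obs();print(o)
E
```

```text
top [[485.8, 0.0, 257.1], [0.0, 485.8, 192.6], [0.0, 0.0, 1.0]] [[-0.011, -0.986, 0.166, 0.284], [-1.0, 0.011, -0.004, -0.008], [0.002, -0.166, -0.986, 1.561], [0.0, 0.0, 0.0, 1.0]]
bell_1 mark [288.5 219.8] 0.74
bell_1 mark [251.7 147.9] 0.58
bell_1 mark [257.1 187.3] 0.57
bell_1 mark [214.5 218.7] 0.5
bell_1 mask [241.9, 135.1, 268.0, 161.6] 0.97
bell_1 mask [281.2, 210.2, 297.3, 230.1] 0.59
bell_1 mask [249.6, 180.4, 266.2, 195.8] 0.49
box_1 mark [309.4 168.6] 0.83
box_1 mark [380.3 205.3] 0.78
box_1 mark [124.5 198.7] 0.67
box_1 mark [200.  161.5] 0.62
box_1 mask [102.9, 183.8, 144.5, 219.6] 0.93
box_1 mask [179.6, 143.3, 212.3, 174.2] 0.88
box_1 mask [299.0, 151.3, 324.4, 178.4] 0.84
box_1 mask [360.4, 185.1, 404.7, 221.1] 0.71
box_1 mask [158.4, 220.9, 187.6, 243.9] 0.58
lamp mark [171.6 232.1] 0.97
lamp mask [159.6, 220.7, 185.4, 242.4] 0.82
lota mark [331.1 235.6] 0.58
lota mask [323.2, 224.6, 343.8, 246.1] 0.57
side [[469.1, 0.0, 258.2], [0.0, 469.1, 192.5], [0.0, 0.0, 1.0]] [[0.969, -0.171, 0.177, 0.306], [-0.246, -0.66, 0.71, -0.906], [-0.004, -0.732, -0.681, 0.903], [0.0,
[... 663 characters left out ...]
2.3 282.6] 0.63
lota mask [216.2, 251.9, 245.8, 293.3] 0.86
{'time': 0.9, 'q': array([7.61459309e+01, 4.98135660e+00, 1.00796807e+01, 9.50996236e+01,
       1.60082144e-04, 9.00013574e+01]), 'qd': array([-0.13609886,  0.05432632,  0.03344504,  0.07410735, -0.00131025,
       -0.05088666]), 'joint_efforts': array([-4.96759330e-04, -5.20091271e+01,  4.64863122e+01,  1.19935255e-03,
        1.98172154e-05, -5.22847131e-06]), 'ee_pos': array([0.13169844, 0.53400741, 0.23127371]), 'tcp_rot': array([-1.79998701e+02, -1.60051357e-04,  1.66144573e+02]), 'wrist_force': array([0.13197565, 1.5735668 , 0.25427877]), 'torque': array([ 0.06046246,  0.00350114, -0.02139479]), 'opening': 0.0855800645834184}
```

```bash
cat > h.py <<'E'
import numpy as np, cv2
from workcell import bot
C={n:bot.get_calibration(n) for n in("top","side")}
def ray(n,uv):
    K=np.array(C[n]["intrinsics"]);P=np.array(C[n]["pose"])
    d=P[:3,:3]@np.linalg.solve(K,[uv[0],uv[1],1]); return P[:3,3],d
def onz(n,uv,z):
    o,d=ray(n,uv); return o+d*(z-o[2])/d[2]
def proj(n,p):
    K=np.array(C[n]["intrinsics"]);P=np.array(C[n]["pose"])
    q=K@(P[:3,:3].T@(np.array(p)-P[:3,3])); return q[:2]/q[2]
E
python3 - <<'E'
from h import *
for n in C:
    im=cv2.imread(f"pics/{n}0.png")[90:380,90:420] if n=="side" else cv2.imread(f"pics/{n}0.png")[110:270,80:420]
    cv2.imwrite(f"pics/{n}0c.png",cv2.resize(im,None,fx=2,fy=2,interpolation=cv2.INTER_CUBIC))
for uv in[(288.5,219.8),(251.7,147.9),(257.1,187.3),(214.5,218.7)]:print('bell',onz('top',uv,0).round(3))
for uv in[(222.6,177.1),(241.3,240.5),(270.1,205.9),(312.6,191.6)]:print('bell side',onz('side',uv,0).round(3))
for uv in[(309.4,168.6),(380.3,205.3),(124.5,198.7),(200,161.5)]:print('box',onz('top',uv,0).round(3))
for uv in[(312.9,246.9),(225,118.9),(291.2,339.3),(278.9,155.7)]:print('box side',onz('side',uv,0).round(3))
print(onz('top',(171.6,232.1),0),onz('side',(200.5,153),0),onz('top',(331.1,235.6),0),onz('side',(232.3,282.6),0))
E
```

```text
bell [ 0.456 -0.115  0.   ]
bell [0.696 0.001 0.   ]
bell [ 0.564 -0.015  0.   ]
bell [0.462 0.124 0.   ]
bell side [0.457 0.126 0.   ]
bell side [ 0.456 -0.128  0.   ]
bell side [ 0.56  -0.025  0.   ]
bell side [0.691 0.001 0.   ]
box [ 0.624 -0.187  0.   ]
box [ 0.5   -0.414  0.   ]
box [0.531 0.416 0.   ]
box [0.652 0.172 0.   ]
box side [ 0.625 -0.193  0.   ]
box side [0.522 0.42  0.   ]
box side [ 0.497 -0.423  0.   ]
box side [ 0.644  0.181 -0.   ]
[0.42060386 0.26142535 0.        ] [0.41201671 0.25519458 0.        ] [ 0.40358325 -0.25064926  0.        ] [ 4.06336710e-01 -2.49567149e-01  1.11022302e-16]
```

View pics/top0c.png

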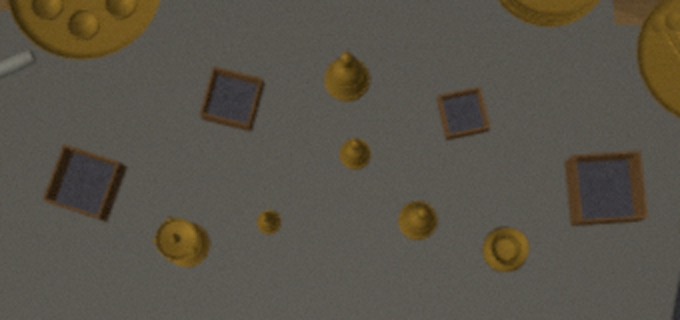

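View pics/side0c.png

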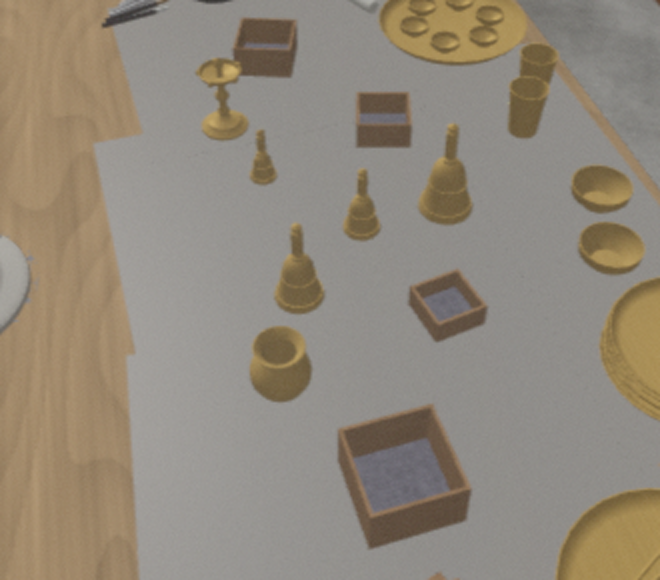

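```bash
cat > fit.py <<'E'
from h import *
from scipy.optimize import minimize
S=3
BH=[42,56,70,84];BM=[40,52,64,76];BT=[86,106,126,146];G=[13,14,15,16]
IN=[62,74,86,98];RIM=[34,44,54,64]
def bellpts(i,p):
    t=np.linspace(0,2*np.pi,24,endpoint=False)
    sl=[[(0,BM[i]/2),(BH[i]*.25,BM[i]*.42),(BH[i],BM[i]*.16)],[(BH[i]*.9,G[i]/2),(BT[i],G[i]/2*.8)]]
    return [np.array([[p[0]+r/1e3*np.cos(a),p[1]+r/1e3*np.sin(a),z/1e3] for z,r in s for a in t]) for s in sl]
def boxpts(i,p):
    h=IN[i]/2e3+.004;c,s=np.cos(p[2]),np.sin(p[2])
    return [np.array([[p[0]+c*x-s*y,p[1]+s*x+c*y,z] for x in(-h,h) for y in(-h,h) for z in(0,RIM[i]/1e3)])]
def sil(n,parts):
    m=np.zeros((384*S,512*S),np.uint8)
    for P in parts:
        uv=np.array([proj(n,p) for p in P]); cv2.fillConvexPoly(m,cv2.convexHull(((uv+.5)*S*16).astype(np.int32)),1,shift=4)
    return m>0
def seg(n,im,c,rad,box):
    hsv=cv2.cvtColor(cv2.GaussianBlur(im,(3,3),0),cv2.COLOR_RGB2HSV)
    m=((hsv[...,1]>95)&(hsv[...,0]<35)).astype(np.uint8)
    k=np.zeros_like(m);cv2.circle(k,(int(c[0]),int(c[1])),rad,1,-1);m&=k
    nl,l,st,_=cv2.connectedComponentsWithStats(m); m=(l==1+np.argmax(st[1:,4])).astype(np.uint8)
    if box: m=cv2.fillConvexPoly(np.zeros_like(m),cv2.convexHull(cv2.findNonZero(m)),1)
    return cv2.resize(m*1.0,None,fx=S,fy=S)>.5
def fit(kind,i,p0,ims):
    pts=boxpts if kind=='box' else bellpts; res=[]
    zc=.03 if kind=='box' else BT[i]/2e3
    for n,im in ims.items():
        m=seg(n,im,proj(n,[p0[0],p0[1],zc]),34 if kind=='box' and n=='top' else 46 if kind=='box' else 30,kind=='box')
        def f(p):
            s=sil(n,pts(i,p)); return -(s&m).sum()/(s|m).sum()
        best=None
        for y in((0,.3,-.3,.6) if kind=='box' else (0,)):
            x=np.array([*p0[:2],y]) if kind=='box' else np.array(p0[:2])
            sx=np.vstack([x]+[x+d for d in np.diag([.01,.01,.15][:len(x)])])
            r=minimize(f,x,method='Nelder-Mead',options=dict(initial_simplex=sx,maxfev=90,xatol=3e-4,fatol=1e-4))
            if best is None or r.fun<best.fun: best=r
        res.append(best.x); print(kind,i+1,n,best.x.round(4),round(-best.fun,3))
    return np.mean(res,0)
E
python3 - <<'E'
from fit import *
ims={n:cv2.cvtColor(cv2.imread(f"pics/{n}0.png"),cv2.COLOR_BGR2RGB) for n in C}
for i,p in enumerate([(.459,.125),(.562,-.02),(.456,-.121),(.694,.001)]): fit('bell',i,p,ims)
for i,p in enumerate([(.625,-.19),(.648,.176),(.526,.418),(.498,-.418)]): fit('box',i,p,ims)
E
```

```text
bell 1 top [0.4565 0.1271] 0.943
bell 1 side [0.459 0.125] -0.0
bell 2 top [ 0.5671 -0.0138] 0.953
bell 2 side [ 0.562  -0.0105] 0.735
bell 3 top [ 0.4574 -0.1135] 0.966
bell 3 side [ 0.4528 -0.1104] 0.812
bell 4 top [ 0.6927 -0.0019] 0.96
bell 4 side [0.6892 0.0028] 0.843
box 1 top [ 0.6288 -0.1906  0.1975] 0.948
box 1 side [ 0.625 -0.19   0.   ] -0.0
box 2 top [ 0.6558  0.1841 -0.2452] 0.953
box 2 side [0.648 0.176 0.   ] -0.0
box 3 top [ 0.5194  0.4174 -0.3374] 0.958
box 3 side [0.4337 0.3075 2.9989] 0.578
box 4 top [ 0.5004 -0.4111  0.041 ] 0.961
box 4 side [ 0.4495 -0.2869 -0.3042] 0.0
```

```bash
R='[[[0,0,0,0,0,0.12,100],[0,0,0,0,0,0.12,100],[0,0,0,0,0,0.12,100],[0,0,0,0,0,0.12,100],[0,0,0,0,0,0.12,100]]]'
python3 -m pendant '[[[0,0,0,0,0,0.12,100],[0,0,0,0,0,0.12,100],[0,0,0,0,0,0.12,100],[0,0,0,0,0,0.12,100],[0,0,0,0,0,0.12,100]]]'
```

```text
time: 1.32
ee_pos: [0.1317, 0.534, 0.2313]
tcp_rot: [180.0, -0.0, 130.7]
wrist_force: [-0.5, -0.8, -0.0]
opening: 0.0852
```

```bash
python3 - <<'E'
import re
s=open('fit.py').read()
s=s.replace("    m=((hsv[...,1]>95)&(hsv[...,0]<35)).astype(np.uint8)\n    k=np.zeros_like(m)","    k=np.zeros(im.shape[:2],np.uint8)")
s=s.replace(",1,-1);m&=k",",1,-1)\n    t,_=cv2.threshold(hsv[...,1][k>0],0,255,cv2.THRESH_OTSU);m=((hsv[...,1]>t)&((hsv[...,0]<40)|(hsv[...,0]>165))).astype(np.uint8)&k")
s=s.replace("34 if kind=='box' and n=='top' else 46","34 if kind=='box' and n=='top' else [28,32,34,56][i]").replace("else 30,","else 30 if n=='top' else [17,22,26,30][i],")
open('fit.py','w').write(s)
E
python3 - <<'E'
from fit import *
ims={n:cv2.cvtColor(cv2.imread(f"pics/{n}0.png"),cv2.COLOR_BGR2RGB) for n in C}
sd={'side':ims['side']}
v=ims['side'].copy()
for i,p in enumerate([(.457,.127),(.565,-.013),(.457,-.113),(.692,.0)]): fit('bell',i,p,sd)
for i,p in enumerate([(.629,-.19),(.655,.183),(.52,.418),(.5,-.411)]):
    fit('box',i,p,sd)
    for n in C:
      for P in boxpts(i,[(.6288,-.1906,.1975),(.6558,.1841,-.2452),(.5194,.4174,-.3374),(.5004,-.4111,.041)][i])[0][1::2]:
        pass
    P=boxpts(i,[(.6288,-.1906,.1975),(.6558,.1841,-.2452),(.5194,.4174,-.3374),(.5004,-.4111,.041)][i])[0]
    h=cv2.convexHull(np.array([proj('side',q) for q in P]).round().astype(np.int32)); cv2.polylines(v,[h],True,(0,255,0))
for i,p in enumerate([(.457,.127),(.565,-.013),(.457,-.113),(.692,.0)]):
    for P in bellpts(i,p):
        cv2.polylines(v,[cv2.convexHull(np.array([proj('side',q) for q in P]).round().astype(np.int32))],True,(255,0,0))
cv2.imwrite('pics/ov.png',cv2.resize(v[90:380,180:350],None,fx=2,fy=2)[...,::-1])
E
```

```text
bell 1 side [0.452  0.1278] 0.908
bell 2 side [ 0.5633 -0.0123] 0.919
bell 3 side [ 0.4528 -0.1109] 0.922
bell 4 side [ 6.884e-01 -6.000e-04] 0.933
box 1 side [ 0.6252 -0.1901  0.2036] 0.967
box 2 side [ 0.6508  0.1836 -0.2585] 0.965
box 3 side [0.4939 0.3995 0.8224] 0.73
box 4 side [ 0.4969 -0.4117  0.053 ] 0.987
```

View pics/ov.png

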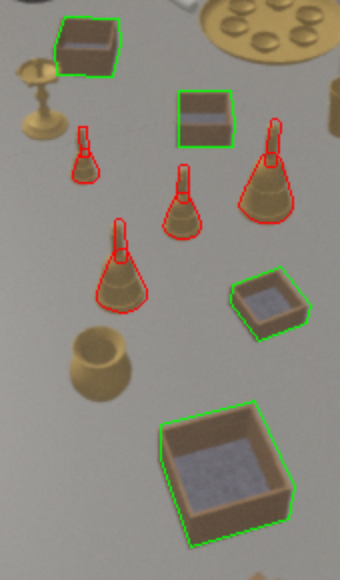

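```bash
python3 -m pendant '[[[0,0,0,0,0,0.12,100],[0,0,0,0,0,0.12,100],[0,0,0,0,0,0.12,100],[0,0,0,0,0,0.12,100],[0,0,0,0,0,0.12,100]]]'; python3 -m pendant '[[[0,0,0,0,0,0.11,100],[0,0,0,0,0,0,100]]]'
```

```text
time: 1.73
ee_pos: [0.1317, 0.534, 0.2313]
tcp_rot: [180.0, -0.0, 94.9]
wrist_force: [1.0, 0.0, -0.5]
opening: 0.0853
time: 1.9
ee_pos: [0.1317, 0.534, 0.2313]
tcp_rot: [180.0, -0.0, 87.9]
wrist_force: [-0.8, 0.3, -0.5]
opening: 0.0856
```

```bash
python3 -m pendant '[[[0,0,0,0,0,-0.037,60],[-2,2,0,0,0,0,60],[-2.7,2.8,0,0,0,0,60],[-2.7,2.8,0,0,0,0,60],[-2.7,2.8,0,0,0,0,60]]]'
python3 -m pendant '[[[-2.7,2.8,0,0,0,0,60],[-2.7,2.8,0,0,0,0,60],[-2.7,2.8,0,0,0,0,60],[-2.7,2.8,0,0,0,0,60],[-2.7,2.8,0,0,0,0,60]]]'
```

```text
time: 2.32
ee_pos: [0.2354, 0.4351, 0.2295]
tcp_rot: [-179.9, 0.0, 91.8]
wrist_force: [-0.0, 0.3, 0.0]
opening: 0.051
time: 2.73
ee_pos: [0.3856, 0.2987, 0.2301]
tcp_rot: [180.0, -0.1, 93.2]
wrist_force: [-0.0, 1.2, -0.7]
opening: 0.0515
```

```bash
python3 -m pendant '[[[-2.7,2.7,0,0,0,0.015,60],[-2.7,2.7,0,0,0,0.015,60],[-2.7,2.7,0,0,0,0.015,60],[-2.7,2.7,0,0,0,0.015,60],[-2.7,2.7,0,0,0,0.015,60]]]'
python3 -m pendant '[[[-2.7,2.7,0,0,0,0.015,60],[-2.7,2.7,0,0,0,0.015,60],[-2.7,2.7,0,0,0,0.015,60],[-2.7,2.7,0,0,0,0.015,60],[-1.5,1.5,0,0,0,0,60]]]'; python3 -m pendant '[[[0,0,0,0,0,0,60],[0,0,0,0,0,0,60]]]'
```

```text
time: 3.15
ee_pos: [0.5312, 0.1598, 0.2311]
tcp_rot: [179.8, -0.2, 90.0]
wrist_force: [0.7, 0.8, -0.2]
opening: 0.051
time: 3.57
ee_pos: [0.6582, 0.0239, 0.2302]
tcp_rot: [179.8, -0.2, 87.4]
wrist_force: [0.9, 0.7, -0.2]
opening: 0.0513
time: 3.73
ee_pos: [0.6607, 0.0193, 0.2279]
tcp_rot: [179.9, -0.1, 87.5]
wrist_force: [-1.0, 1.0, -1.2]
opening: 0.0509
```

```bash
python3 -m pendant '[[[-1,1.5,0,0,0,-0.043,60],[-1,1.4,0,0,0,0,60],[0,0,1.5,0,0,0,60],[0,0,1.5,0,0,0,60],[0,0,0,0,0,0,60]]]'
```

```text
time: 4.15
ee_pos: [0.6889, 0.0017, 0.1984]
tcp_rot: [179.8, -0.2, 91.0]
wrist_force: [-0.5, 0.3, -0.5]
opening: 0.051
```

```bash
python3 -m pendant '[[[-0.3,0.1,2,0,0,0.01,60],[0,0,2.5,0,0,0,60],[0,0,2.5,0,0,0,60],[0,0,2,0,0,0,60],[0,0,0,0,0,0,60]]]'; python3 - <<'E'
from h import *
o=bot.get_obs();p=o["ee_pos"];print(p,o["tcp_rot"])
a=[]
for n in C:
    im=bot.camera(n);u,v=proj(n,p+[0,0,.04]).astype(int);a.append(cv2.resize(im[v-55:v+55,u-70:u+70],None,fx=2.8,fy=2.8,interpolation=cv2.INTER_CUBIC))
cv2.imwrite('pics/g4.png',np.hstack(a)[...,::-1])
E
```

```text
time: 4.57
ee_pos: [0.6884, 0.0045, 0.1112]
tcp_rot: [179.5, -0.2, 91.2]
wrist_force: [-1.5, 1.0, 0.1]
opening: 0.0512
[0.68844549 0.00452505 0.11122435] [179.53498235  -0.22032997  91.24448786]
```

View pics/g4.png

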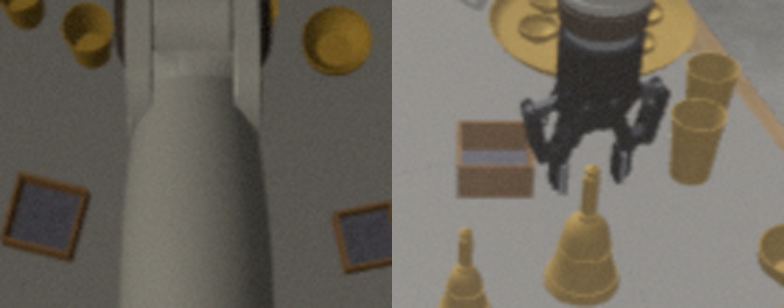

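```bash
python3 -m pendant '[[[-0.5,0,0.9,0.008,0,0.02,50],[0,0,0.5,0,0,0,20],[0,0,0,0,0,0,0],[0,0,0,0,0,0,0],[0,0,0,0,0,0,0]]]' 50; python3 -m pendant '[[[0,0,0,0,0,0,0],[0,0,0,0,0,0,0],[0,0,0,0,0,0,0],[0,0,-1,0,0,0,0],[0,0,-1,0,0,0,0]]]'
```

```text
time: 5.08
ee_pos: [0.6919, -0.0003, 0.1069]
tcp_rot: [179.4, -0.2, 90.1]
wrist_force: [0.9, -0.7, -4.9]
opening: 0.0149
time: 5.5
ee_pos: [0.6904, -0.0004, 0.1249]
tcp_rot: [179.7, -0.2, 90.1]
wrist_force: [-0.6, -0.3, -4.4]
opening: 0.0148
```

```bash
python3 -m pendant '[[[0,0,-2,0,0,0,0],[0,0,-2,0,0,0,0],[0,0,-2,0,0,0,0],[-1,-0.5,-2,0,0,0,0],[-2,-1,0,0,0,0,0]]]'; python3 -m pendant '[[[-2.7,-1.3,0,0,0,0,0],[-2.7,-1.3,0,0,0,0,0],[-2.7,-1.3,0,0,0,0,0],[-2.7,-1.3,0,0,0,0,0],[-2.7,-1.3,0,0,0,0,0]]]'; python3 -m pendant '[[[-2.7,-1.3,0,0,0,0,0],[-2.7,-1.3,0,0,0,0,0],[-2.7,-1.3,0,0,0,0,0],[-2.7,-1.3,0,0,0,0,0],[-1.5,-0.7,0,0,0,0,0]]]'
```

```text
time: 5.92
ee_pos: [0.6752, -0.0281, 0.2129]
tcp_rot: [179.6, -0.3, 90.3]
wrist_force: [-0.0, -1.2, -3.4]
opening: 0.0147
time: 6.33
ee_pos: [0.6101, -0.1658, 0.2196]
tcp_rot: [179.1, -0.2, 90.6]
wrist_force: [0.8, -1.4, -4.5]
opening: 0.0145
time: 6.75
ee_pos: [0.5476, -0.2971, 0.2251]
tcp_rot: [178.8, -0.0, 90.6]
wrist_force: [0.0, 1.0, -6.3]
opening: 0.0148
```

```bash
python3 -m pendant '[[[-2.7,-1.2,0.3,0.01,0,0,0],[-2.7,-1.2,0.3,0.01,0,0,0],[-2.7,-1.2,0,0,0,0,0],[-2,-0.8,0,0,0,0,0],[-0.8,-0.3,0,0,0,0,0]]]'; python3 -m pendant '[[[0,0,0,0,0,0.01,0],[0,0,0,0,0,0,0]]]'; python3 - <<'E'
from h import *
o=bot.get_obs();p=o["ee_pos"];print(p,o["tcp_rot"],o["wrist_force"])
im=bot.camera("side");u,v=proj("side",p-[0,0,.06]).astype(int)
v0=max(0,v-100);cv2.imwrite('pics/c4.png',cv2.resize(im[v0:v0+180,u-100:u+100],None,fx=2.6,fy=2.6,interpolation=cv2.INTER_CUBIC)[...,::-1])
print(u-100,v0)
E
```

```text
time: 7.17
ee_pos: [0.4974, -0.4135, 0.225]
tcp_rot: [179.8, 0.2, 90.4]
wrist_force: [0.1, -0.5, -5.8]
opening: 0.0148
time: 7.33
ee_pos: [0.4964, -0.4155, 0.2264]
tcp_rot: [179.8, 0.2, 89.6]
wrist_force: [0.0, 0.5, -6.0]
opening: 0.015
[ 0.49635877 -0.41548651  0.22636352] [179.75102293   0.20972564  89.6190915 ] [ 0.0414577   0.54711028 -5.99376856]
193 189
```

View pics/c4.png

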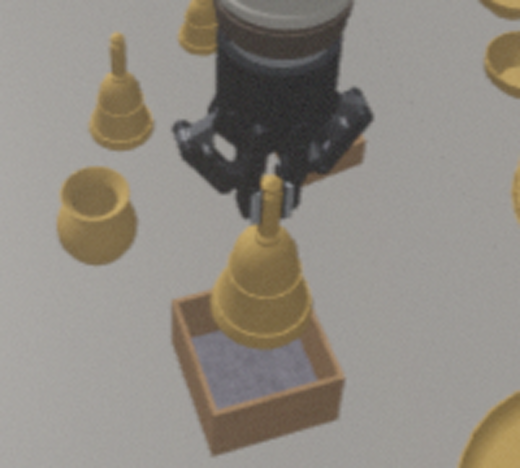

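```bash
python3 -m pendant '[[[0.2,0.2,1.2,0,0,0,0],[0.1,0,1.8,0,0,0,0],[0,0,1.8,0,0,0,0],[0,0,1.8,0,0,0,0],[0,0,0,0,0,0,0]]]'; python3 -m pendant '[[[0,0,0.8,0,0,0,0],[0,0,0,0,0,0,0]]]'
```

```text
time: 7.8
ee_pos: [0.5031, -0.4065, 0.1618]
tcp_rot: [179.5, 0.3, 90.1]
wrist_force: [-0.8, 0.9, -6.7]
opening: 0.0149
time: 7.97
ee_pos: [0.5042, -0.4044, 0.1544]
tcp_rot: [179.5, 0.3, 90.2]
wrist_force: [-0.5, -0.0, -6.0]
opening: 0.0146
```

```bash
python3 -m pendant '[[[-0.5,-0.4,0.3,0.008,0,0,0],[-0.2,-0.1,0.8,0,0,0,0],[0,0,0.8,0,0,0,0],[0,0,0.5,0,0,0,0],[0,0,0,0,0,0,0]]]'; python3 -m pendant '[[[0,0,0.3,0,0,0,0],[0,0,0,0,0,0,0]]]'
```

```text
time: 8.38
ee_pos: [0.5003, -0.4124, 0.1318]
tcp_rot: [179.8, 0.5, 90.3]
wrist_force: [0.7, 0.1, -5.0]
opening: 0.0148
time: 8.55
ee_pos: [0.5001, -0.4126, 0.1281]
tcp_rot: [179.8, 0.4, 90.2]
wrist_force: [-0.7, 0.9, -5.0]
opening: 0.0147
```

Expected contact near TCP z 0.113. Approach in small steps.

```bash
python3 -m pendant '[[[0,0,0.5,0,0,0,0],[0,0,0.4,0,0,0,0],[0,0,0,0,0,0,0]]]'; python3 -m pendant '[[[0,0,0.3,0,0,0,0],[0,0,0,0,0,0,0]]]';  python3 -m pendant '[[[0,0,0.2,0,0,0,0],[0,0,0,0,0,0,0]]]'
```

```text
time: 8.8
ee_pos: [0.5002, -0.4128, 0.1188]
tcp_rot: [179.7, 0.5, 90.2]
wrist_force: [-0.4, -0.2, -5.0]
opening: 0.0145
time: 8.97
ee_pos: [0.5002, -0.4128, 0.1153]
tcp_rot: [179.8, 0.5, 90.2]
wrist_force: [-0.1, -1.0, -5.6]
opening: 0.0146
time: 9.13
ee_pos: [0.5003, -0.4128, 0.1132]
tcp_rot: [179.7, 0.5, 90.2]
wrist_force: [-0.6, 0.6, -5.4]
opening: 0.0146
```

```bash
for i in 1; do python3 -m pendant '[[[0,0,0.2,0,0,0,0],[0,0,0,0,0,0,0]]]';  python3 -m pendant '[[[0,0,0.2,0,0,0,0],[0,0,0,0,0,0,0]]]'; python3 -m pendant '[[[0,0,0.2,0,0,0,0],[0,0,0,0,0,0,0]]]'; done | grep -E "pos|force"
```

```text
ee_pos: [0.5009, -0.4137, 0.1128]
wrist_force: [-0.3, -0.0, -5.0]
ee_pos: [0.5015, -0.4146, 0.1129]
wrist_force: [-0.9, 0.1, -5.3]
ee_pos: [0.5021, -0.4155, 0.1128]
wrist_force: [-0.8, -0.0, -5.5]
```

```bash
python3 - <<'E'
from h import *
o=bot.get_obs();p=o["ee_pos"];print(p,o["tcp_rot"],o["wrist_force"],o["q"].round(2),o["torque"].round(2))
a=[]
for n in C:
    im=bot.camera(n);u,v=proj(n,p-[0,0,.04]).astype(int);a.append(cv2.resize(im[v-55:v+55,u-65:u+65],None,fx=3,fy=3,interpolation=cv2.INTER_CUBIC));print(u-65,v-55)
cv2.imwrite('pics/d4.png',np.hstack(a)[...,::-1])
E
```

```text
[ 0.50206677 -0.41546318  0.11283578] [179.33467743   0.94104615  90.20608126] [-8.48514125e-01 -4.31192039e-03 -5.48632224e+00] [-39.48  17.12  10.99  82.76  -0.3   50.31] [0.09 0.03 0.02]
321 146
229 261
```

View pics/d4.png

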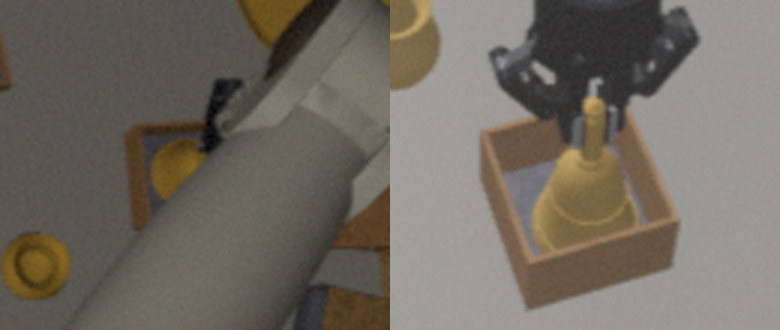

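```bash
python3 -m pendant '[[[0.25,-0.3,0,0.01,0.016,0,0],[0,0,0,0,0,0,0]]]'; python3 -m pendant '[[[0,0,0.6,0,0,0,0]]]'; python3 -m pendant '[[[0,0,0,0,0,0,0],[0,0,0,0,0,0,0]]]'
```

```text
time: 9.9
ee_pos: [0.4988, -0.4124, 0.1125]
tcp_rot: [180.0, -0.1, 90.2]
wrist_force: [-1.9, 0.9, 0.6]
opening: 0.0145
time: 9.98
ee_pos: [0.4992, -0.4127, 0.1121]
tcp_rot: [179.8, 0.1, 90.2]
wrist_force: [-17.7, 13.9, 73.2]
opening: 0.0149
time: 10.15
ee_pos: [0.4995, -0.4129, 0.115]
tcp_rot: [179.6, 0.2, 90.2]
wrist_force: [0.2, -0.9, -4.6]
opening: 0.0145
```

```bash
python3 -m pendant '[[[0,0,0.15,0.005,0.003,0,0],[0,0,0.05,0,0,0,0]]]';  python3 -m pendant '[[[0,0,0.05,0,0,0,15],[0,0,0,0,0,0,40],[0,0,0,0,0,0,50],[0,0,0,0,0,0,50]]]'; python3 -m pendant '[[[0,0,-1,0,0,0,50],[0,0,-3,0,0,0,50],[0,0,-3,0,0,0,50],[0,0,-3,0,0,0,50],[0,0,-1,0,0,0,50]]]'
```

```text
time: 10.32
ee_pos: [0.4993, -0.4126, 0.1124]
tcp_rot: [180.0, -0.1, 90.2]
wrist_force: [-1.8, 1.2, 3.7]
opening: 0.0149
time: 10.65
ee_pos: [0.4995, -0.4127, 0.1115]
tcp_rot: [-180.0, -0.1, 90.2]
wrist_force: [0.4, 0.1, -0.3]
opening: 0.0427
time: 11.07
ee_pos: [0.4979, -0.4113, 0.2222]
tcp_rot: [-179.6, -0.4, 90.2]
wrist_force: [1.1, 0.0, 0.3]
opening: 0.0426
```

```bash
python3 -m pendant '[[[2,0.3,0,0,0,0,50],[3.4,0.6,0,0,0,0,50],[3.4,0.6,0,0,0,0,50],[3.4,0.6,0,0,0,0,50],[3.4,0.6,0,0,0,0,50]]]'; python3 -m pendant '[[[3.4,0.6,0,0,0,0,50],[3.4,0.6,0,0,0,0,50],[3.4,0.6,0,0,0,0,50],[3.4,0.6,0,0,0,0,50],[3.4,0.6,0,0,0,0,50]]]';python3 -m pendant '[[[2.5,0.4,0,0,0,0,50],[1,0,0,0,0,0,50],[0,0,0,0,0,0,50]]]'
```

```text
time: 11.48
ee_pos: [0.525, -0.2574, 0.2296]
tcp_rot: [-180.0, -0.1, 89.7]
wrist_force: [1.0, -0.3, 0.3]
opening: 0.0426
time: 11.9
ee_pos: [0.556, -0.0795, 0.234]
tcp_rot: [179.8, -0.0, 89.6]
wrist_force: [1.2, 0.3, -0.5]
opening: 0.0428
time: 12.15
ee_pos: [0.5609, -0.0369, 0.2363]
tcp_rot: [179.7, -0.1, 90.0]
wrist_force: [-0.3, -0.4, 0.1]
opening: 0.0427
```

```bash
python3 -m pendant '[[[1.4,0.2,1.5,0,0,0,50],[0.9,0.2,2.5,0,0,0,50],[0,0,2.5,0,0,0,50],[0,0,1.5,0,0,0,50],[0,0,0,0,0,0,50]]]'
```

```text
time: 12.57
ee_pos: [0.5666, -0.0169, 0.1571]
tcp_rot: [179.4, 0.0, 89.9]
wrist_force: [-0.9, -0.4, -0.7]
opening: 0.0425
```

```bash
python3 -m pendant '[[[0.4,-0.1,1,0.01,0,0,50],[0,0,2,0,0,0,50],[0,0,2,0,0,0,50],[0,0,1,0,0,0,50],[0,0,0,0,0,0,50]]]'
```

```text
time: 12.98
ee_pos: [0.567, -0.0167, 0.0985]
tcp_rot: [179.8, 0.0, 89.7]
wrist_force: [-0.3, 1.0, 0.2]
opening: 0.0426
```

```bash
python3 -m pendant '[[[0.4,-0.1,0.7,0.004,0,0,50],[0,0,1,0,0,0,50],[0,0,0.6,0,0,0,50],[0,0,0,0,0,0,50]]]'; python3 - <<'E'
from h import *
p=bot.get_obs()["ee_pos"]
im=bot.camera("side");u,v=proj("side",p).astype(int);cv2.imwrite('pics/g2.png',cv2.resize(im[v-50:v+50,u-60:u+60],None,fx=3.5,fy=3.5,interpolation=cv2.INTER_CUBIC)[...,::-1])
E
```

```text
time: 13.32
ee_pos: [0.5674, -0.0131, 0.0766]
tcp_rot: [179.9, 0.1, 89.6]
wrist_force: [0.0, -0.3, 0.0]
opening: 0.0428
```

View pics/g2.png

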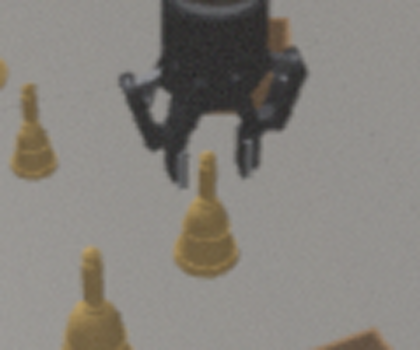

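```bash
python3 -m pendant '[[[0.2,-0.25,0.4,0,0,0,40],[0,0,0.2,0,0,0,20],[0,0,0,0,0,0,0],[0,0,0,0,0,0,0],[0,0,0,0,0,0,0]]]' 40; python3 -m pendant '[[[0,0,0,0,0,0,0],[0,0,0,0,0,0,0]]]'
```

```text
time: 13.78
ee_pos: [0.565, -0.0107, 0.0717]
tcp_rot: [179.8, 0.1, 89.6]
wrist_force: [0.4, -0.3, -2.3]
opening: 0.0131
time: 13.95
ee_pos: [0.565, -0.0107, 0.0717]
tcp_rot: [179.8, 0.1, 89.6]
wrist_force: [0.0, -0.6, -1.7]
opening: 0.0129
```

```bash
python3 -m pendant '[[[0,0,-1,0,0,0,0],[0,0,-2,0,0,0,0],[0,0,-2,0,0,0,0],[0,0,-2,0,0,0,0],[1,0.4,-0.5,0,0,0,0]]]'; python3 -m pendant '[[[2,0.9,0,0,0,0,0],[2.7,1.2,0,0,0,0,0],[2.7,1.2,0,0,0,0,0],[2.7,1.2,0,0,0,0,0],[2.5,1,0,0,0,0,0]]]'; python3 -m pendant '[[[1.5,0.7,0,0,0,0,0],[0,0,0,0,0,0,0]]]'
```

```text
time: 14.37
ee_pos: [0.567, -0.0016, 0.1499]
tcp_rot: [-180.0, 0.1, 89.5]
wrist_force: [0.3, 0.7, -1.1]
opening: 0.0131
time: 14.78
ee_pos: [0.6267, 0.1275, 0.1553]
tcp_rot: [179.6, 0.0, 89.1]
wrist_force: [0.2, -1.3, -1.6]
opening: 0.0126
time: 14.95
ee_pos: [0.6354, 0.1492, 0.1543]
tcp_rot: [179.6, -0.0, 89.4]
wrist_force: [0.1, 0.3, -1.9]
opening: 0.0129
```

```bash
python3 -m pendant '[[[1.7,0.8,0,0.005,0,0,0],[1.7,0.8,0,0,0,0,0],[0.4,0.2,0,0,0,0,0],[0,0,0,0,0,0,0]]]'; python3 - <<'E'
from h import *
p=bot.get_obs()["ee_pos"]
im=bot.camera("side");u,v=proj("side",p).astype(int);v0=max(0,v-40);cv2.imwrite('pics/c2.png',cv2.resize(im[v0:v0+100,u-60:u+60],None,fx=3.5,fy=3.5,interpolation=cv2.INTER_CUBIC)[...,::-1])
E
```

```text
time: 15.28
ee_pos: [0.6538, 0.1903, 0.1533]
tcp_rot: [-180.0, 0.0, 89.5]
wrist_force: [-0.2, -0.7, -2.1]
opening: 0.0126
```

View pics/c2.png

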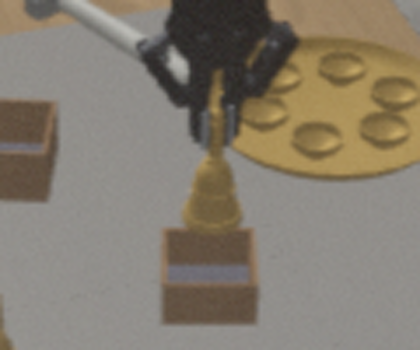

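```bash
python3 -m pendant '[[[-0.4,0,1,0,0,0,0],[0,0,1.5,0,0,0,0],[0,0,1.5,0,0,0,0],[0,0,1,0,0,0,0],[0,0,0,0,0,0,0]]]'
```

```text
time: 15.75
ee_pos: [0.6526, 0.1817, 0.1032]
tcp_rot: [180.0, 0.0, 89.3]
wrist_force: [-1.2, -0.0, -3.6]
opening: 0.0124
```

```bash
python3 -m pendant '[[[0.4,0,0.7,0,0,0,0],[0,0,0.7,0,0,0,0],[0,0,0.3,0,0,0,0],[0,0,0,0,0,0,0]]]'; python3 -m pendant '[[[0,0,0.2,0,0,0,0],[0,0,0.15,0,0,0,0]]]'
```

```text
time: 16.08
ee_pos: [0.6527, 0.1847, 0.0865]
tcp_rot: [179.9, 0.0, 89.2]
wrist_force: [0.1, -0.1, -1.5]
opening: 0.0128
time: 16.25
ee_pos: [0.653, 0.1849, 0.0836]
tcp_rot: [179.8, 0.0, 89.2]
wrist_force: [0.1, 0.3, -1.9]
opening: 0.0131
```

```bash
python3 -m pendant '[[[0,0,0.2,0,0,0,0],[0,0,0.1,0,0,0,0]]]'|grep -E "pos|for"; python3 -m pendant '[[[0,0,0.1,0,0,0,0],[0,0,0.1,0,0,0,0]]]'|grep -E "pos|for"; python3 -m pendant '[[[0,0,0.1,0,0,0,0]]]'|grep -E "pos|for"
```

```text
ee_pos: [0.6533, 0.185, 0.0809]
wrist_force: [0.3, -0.2, -2.6]
ee_pos: [0.6535, 0.1851, 0.0789]
wrist_force: [0.5, 0.1, -2.1]
ee_pos: [0.6535, 0.1852, 0.078]
wrist_force: [0.2, -0.5, -1.6]
```

```bash
python3 -m pendant '[[[0,0,0.1,0.003,0,0,0]]]'|grep -E "pos|for"; python3 -m pendant '[[[0,0,0.05,0,0,0,15],[0,0,0,0,0,0,40],[0,0,0,0,0,0,50],[0,0,0,0,0,0,50]]]'; python3 -m pendant '[[[0,0,-1,0,0,0,50],[0,0,-3,0,0,0,50],[0,0,-3,0,0,0,50],[0,0,-3,0,0,0,50],[0,0,-2,0,0,0,50]]]'
```

```text
ee_pos: [0.6536, 0.1852, 0.0774]
wrist_force: [-2.7, 0.6, 6.9]
time: 17.08
ee_pos: [0.6542, 0.1854, 0.0781]
tcp_rot: [179.8, -0.1, 89.2]
wrist_force: [0.1, -0.5, 0.1]
opening: 0.0427
time: 17.5
ee_pos: [0.651, 0.1844, 0.1984]
tcp_rot: [-179.7, 0.1, 89.2]
wrist_force: [1.0, 0.3, 1.1]
opening: 0.0426
```

```bash
python3 -m pendant '[[[-0.4,-1.5,0,0,0,-0.01,50],[-0.8,-2.7,0,0,0,0,50],[-0.8,-2.7,0,0,0,0,50],[-0.8,-2.7,0,0,0,0,50],[-0.8,-2.7,0,0,0,0,50]]]'; python3 -m pendant '[[[-0.8,-2.7,0,0,0,0,50],[-0.8,-2.7,0,0,0,0,50],[-0.3,-1,0,0,0,0,50],[0,0,0,0,0,0,50]]]'
```

```text
time: 17.92
ee_pos: [0.5298, 0.1494, 0.2071]
tcp_rot: [179.6, -0.1, 89.8]
wrist_force: [-0.9, 0.4, -0.1]
opening: 0.0429
time: 18.25
ee_pos: [0.4588, 0.1286, 0.2114]
tcp_rot: [179.3, -0.2, 89.8]
wrist_force: [-0.2, -0.6, 0.7]
opening: 0.0426
```

```bash
python3 -m pendant '[[[0,-0.2,1.5,0.012,0,0,50],[0,0,2.5,0,0,0,50],[0,0,2.5,0,0,0,50],[0,0,1.5,0,0,0,50],[0,0,0,0,0,0,50]]]'; python3 -m pendant '[[[0,0,1,0,0,0,50],[0,0,1.5,0,0,0,50],[0,0,1,0,0,0,50],[0,0,0,0,0,0,50]]]'
```

```text
time: 18.67
ee_pos: [0.4608, 0.1299, 0.1349]
tcp_rot: [179.4, -0.4, 89.8]
wrist_force: [-0.0, -0.2, -0.6]
opening: 0.0425
time: 19.0
ee_pos: [0.4639, 0.1309, 0.101]
tcp_rot: [179.2, -0.4, 89.8]
wrist_force: [-0.4, -0.0, 0.1]
opening: 0.043
```

```bash
python3 -m pendant '[[[-0.4,-0.9,0.6,0.014,-0.007,0,50],[0,0,1,0,0,0,50],[0,0,1,0,0,0,50],[0,0,0,0,0,0,50]]]'; python3 - <<'E'
from h import *
p=bot.get_obs()["ee_pos"]
im=bot.camera("side");u,v=proj("side",p).astype(int);v0=max(0,v-50);cv2.imwrite('pics/g1.png',cv2.resize(im[v0:v0+90,u-60:u+60],None,fx=3.5,fy=3.5,interpolation=cv2.INTER_CUBIC)[...,::-1])
E
```

```text
time: 19.33
ee_pos: [0.4552, 0.1269, 0.0746]
tcp_rot: [179.9, -0.0, 89.8]
wrist_force: [-0.3, 0.4, -0.9]
opening: 0.0428
```

View pics/g1.png

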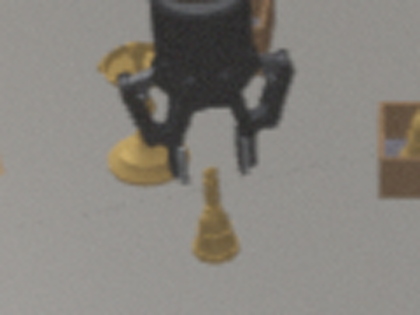

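```bash
python3 -m pendant '[[[0,-0.1,0.8,0,0,0,50],[0,0,0.8,0,0,0,40],[0,0,0,0,0,0,20],[0,0,0,0,0,0,0],[0,0,0,0,0,0,0]]]' 30; python3 -m pendant '[[[0,0,0,0,0,0,0],[0,0,0,0,0,0,0],[0,0,0,0,0,0,0]]]'
```

```text
time: 19.8
ee_pos: [0.4548, 0.1271, 0.0584]
tcp_rot: [179.8, -0.0, 89.8]
wrist_force: [-0.4, -0.9, -0.8]
opening: 0.0116
time: 20.05
ee_pos: [0.455, 0.1272, 0.0587]
tcp_rot: [179.8, -0.0, 89.8]
wrist_force: [0.6, 0.7, -1.4]
opening: 0.012
```

```bash
python3 -m pendant '[[[0,0,-1,0,0,0,0],[0,0,-2,0,0,0,0],[0,0,-2,0,0,0,0],[-0.5,0.3,-2,0,0,0,0],[-1.5,0.8,0,0,0,0,0]]]'; python3 -m pendant '[[[-2.7,1.45,0,0,0,0,0],[-2.7,1.45,0,0,0,0,0],[-2.7,1.45,0,0,0,0,0],[-2.7,1.45,0,0,0,0,0],[-2.7,1.45,0,0,0,0,0]]]'; python3 -m pendant '[[[-2.7,1.45,0,0,0,0,0],[-2.7,1.45,0,0,0,0,0],[-2.7,1.45,0,0,0,0,0],[-2.7,1.45,0,0,0,0,0],[-1,0.5,0,0,0,0,0]]]'
```

```text
time: 20.47
ee_pos: [0.4641, 0.1079, 0.1334]
tcp_rot: [180.0, -0.0, 90.0]
wrist_force: [0.4, -0.2, -1.0]
opening: 0.0119
time: 20.88
ee_pos: [0.5402, -0.0296, 0.1415]
tcp_rot: [179.5, -0.1, 90.4]
wrist_force: [0.5, 0.5, -1.0]
opening: 0.0119
time: 21.3
ee_pos: [0.6078, -0.1569, 0.1463]
tcp_rot: [179.2, -0.0, 90.2]
wrist_force: [0.1, 0.6, -0.9]
opening: 0.0114
```

```bash
python3 -m pendant '[[[-1.5,0.9,0,0.012,0,0,0],[-1.6,0.8,0,0,0,0,0],[0,0,0,0,0,0,0],[0,0,0,0,0,0,0]]]'; python3 - <<'E'
from h import *
p=bot.get_obs()["ee_pos"]
im=bot.camera("side");u,v=proj("side",p).astype(int);v0=max(0,v-40);cv2.imwrite('pics/c1.png',cv2.resize(im[v0:v0+100,u-60:u+60],None,fx=3.5,fy=3.5,interpolation=cv2.INTER_CUBIC)[...,::-1])
E
```

```text
time: 21.63
ee_pos: [0.6265, -0.1933, 0.1482]
tcp_rot: [179.9, -0.0, 90.0]
wrist_force: [-0.1, 0.3, -1.3]
opening: 0.0115
```

View pics/c1.png

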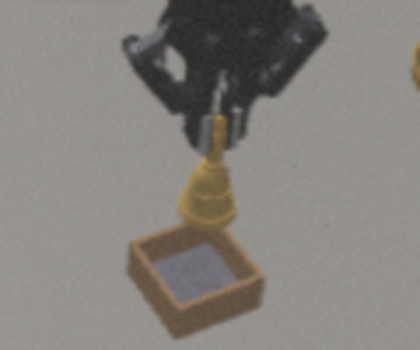

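```bash
python3 -m pendant '[[[0.2,0,0.8,0,0,0,0],[0,0,1.2,0,0,0,0],[0,0,1.2,0,0,0,0],[0,0,0.6,0,0,0,0],[0,0,0,0,0,0,0]]]'
```

```text
time: 22.1
ee_pos: [0.6254, -0.1878, 0.107]
tcp_rot: [179.9, -0.0, 90.2]
wrist_force: [0.0, 0.3, -2.3]
opening: 0.0118
```

```bash
python3 -m pendant '[[[-0.2,0.15,0.8,0,0,0,0],[0,0,1,0,0,0,0],[0,0,0.8,0,0,0,0],[0,0,0.3,0,0,0,0],[0,0,0,0,0,0,0]]]'; python3 -m pendant '[[[0,0,0.3,0,0,0,0],[0,0,0.1,0,0,0,0]]]'
```

```text
time: 22.52
ee_pos: [0.6263, -0.1891, 0.0739]
tcp_rot: [180.0, -0.1, 90.2]
wrist_force: [0.5, 0.5, -1.7]
opening: 0.0116
time: 22.68
ee_pos: [0.6263, -0.1892, 0.0696]
tcp_rot: [180.0, -0.1, 90.2]
wrist_force: [-0.6, 0.5, -1.0]
opening: 0.0118
```

```bash
python3 -m pendant '[[[0,0,0.2,0,0,0,0],[0,0,0.1,0,0,0,0]]]'|grep -E "pos|for"; python3 -m pendant '[[[0,0,0.1,0,0,0,0]]]'|grep -E "pos|for"; python3 -m pendant '[[[0,0,0.1,0,0,0,0]]]'|grep -E "pos|for"
```

```text
ee_pos: [0.6267, -0.1894, 0.0669]
wrist_force: [-0.7, -0.8, -1.1]
ee_pos: [0.6268, -0.1894, 0.066]
wrist_force: [-0.3, 0.1, -1.4]
ee_pos: [0.6269, -0.1895, 0.0652]
wrist_force: [-0.8, -0.8, -0.7]
```

```bash
python3 -m pendant '[[[0,0,0.1,0,0,0,0]]]'|grep -E "pos|for"; python3 -m pendant '[[[0,0,0.05,0,0,0,15],[0,0,0,0,0,0,40],[0,0,0,0,0,0,50],[0,0,0,0,0,0,50]]]'; python3 -m pendant '[[[0,0,-1,0,0,0,50],[0,0,-3,0,0,0,50],[0,0,-3,0,0,0,50],[0,0,-3,0,0,0,50],[0,0,-3,0,0,0,50]]]'
```

```text
ee_pos: [0.6271, -0.1895, 0.0644]
wrist_force: [-2.9, -0.2, 8.2]
time: 23.43
ee_pos: [0.6275, -0.1897, 0.0649]
tcp_rot: [179.8, 0.0, 90.2]
wrist_force: [-0.1, 0.8, -0.0]
opening: 0.0428
time: 23.85
ee_pos: [0.6236, -0.1886, 0.1938]
tcp_rot: [-179.5, -0.2, 90.2]
wrist_force: [0.2, -0.2, 0.6]
opening: 0.0428
```

```bash
python3 -m pendant '[[[0.6,-1.3,0,0,0,0,50],[1.2,-2.6,0,0,0,0,50],[1.2,-2.6,0,0,0,0,50],[1.2,-2.6,0,0,0,0,50],[1.2,-2.6,0,0,0,0,50]]]'; python3 -m pendant '[[[1.2,-2.6,0,0,0,0,50],[0.5,-1.2,0,0,0,0,50],[0,0,0,0,0,0,50],[0,0,0,0,0,0,50]]]'
```

```text
time: 24.27
ee_pos: [0.5091, -0.1359, 0.2059]
tcp_rot: [179.5, 0.1, 90.1]
wrist_force: [-0.1, -0.7, 0.1]
opening: 0.0425
time: 24.6
ee_pos: [0.4656, -0.1166, 0.2108]
tcp_rot: [179.2, 0.2, 90.2]
wrist_force: [-0.1, -0.1, -0.4]
opening: 0.0427
```

```bash
python3 -m pendant '[[[0.4,-1.1,1,0.012,0.003,0,50],[0,-0.2,2,0,0,0,50],[0,0,2,0,0,0,50],[0,0,1,0,0,0,50],[0,0,0,0,0,0,50]]]'; python3 -m pendant '[[[0,-0.2,1,0.005,0,0,50],[0,0,1.5,0,0,0,50],[0,0,0.7,0,0,0,50],[0,0,0,0,0,0,50]]]'; python3 - <<'E'
from h import *
p=bot.get_obs()["ee_pos"]
im=bot.camera("side");u,v=proj("side",p).astype(int);v0=max(0,v-50);cv2.imwrite('pics/g3.png',cv2.resize(im[v0:v0+100,u-60:u+60],None,fx=3.5,fy=3.5,interpolation=cv2.INTER_CUBIC)[...,::-1])
E
```

```text
time: 25.02
ee_pos: [0.4574, -0.1143, 0.1521]
tcp_rot: [179.5, 0.1, 90.2]
wrist_force: [0.3, 0.5, -0.1]
opening: 0.0427
time: 25.35
ee_pos: [0.4575, -0.1152, 0.1199]
tcp_rot: [179.8, 0.1, 90.1]
wrist_force: [-0.0, 0.0, -0.5]
opening: 0.0424
```

View pics/g3.png

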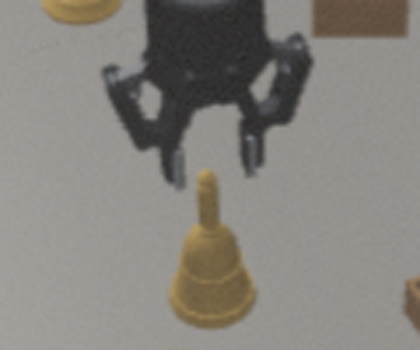

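```bash
python3 -m pendant '[[[0.2,-0.2,0.8,0.003,0,0,50],[0,-0.1,1.2,0,0,0,50],[0,0,0.7,0,0,0,50],[0,0,0,0,0,0,50]]]'; python3 -m pendant '[[[0.1,0,0.3,0,0,0,40],[0,0,0,0,0,0,20],[0,0,0,0,0,0,0],[0,0,0,0,0,0,0],[0,0,0,0,0,0,0]]]' 45; python3 -m pendant '[[[0,0,0,0,0,0,0],[0,0,0,0,0,0,0]]]'
```

```text
time: 25.73
ee_pos: [0.4556, -0.1134, 0.0931]
tcp_rot: [179.8, 0.2, 90.1]
wrist_force: [0.4, -0.9, 0.2]
opening: 0.0431
time: 26.15
ee_pos: [0.4551, -0.1121, 0.0893]
tcp_rot: [179.8, 0.1, 90.2]
wrist_force: [-0.3, -0.4, -1.9]
opening: 0.0134
time: 26.32
ee_pos: [0.4551, -0.1121, 0.0893]
tcp_rot: [179.8, 0.1, 90.2]
wrist_force: [0.0, 0.2, -2.3]
opening: 0.0138
```

```bash
python3 -m pendant '[[[0,0,-1,0,0,0,0],[0,0,-2.2,0,0,0,0],[0,0,-2.2,0,0,0,0],[0.5,0.3,-2.2,0,0,0,0],[1.5,0.8,-0.5,0,0,0,0]]]'; python3 -m pendant '[[[2.5,0.9,0,0,0,0,0],[2.8,1,0,0,0,0,0],[2.8,1,0,0,0,0,0],[2.8,1,0,0,0,0,0],[2.8,1,0,0,0,0,0]]]'; python3 -m pendant '[[[2.8,0.8,0,0,0,0,0],[2.8,0.8,0,0,0,0,0],[2.8,0.8,0,0,0,0,0],[2.8,0.5,0,0,0,0,0],[2.8,0.3,0,0,0,0,0]]]'
```

```text
time: 26.73
ee_pos: [0.4634, -0.0927, 0.1737]
tcp_rot: [-179.9, 0.1, 90.0]
wrist_force: [0.3, 0.2, -2.2]
opening: 0.0139
time: 27.15
ee_pos: [0.5155, 0.0467, 0.1814]
tcp_rot: [179.6, 0.2, 89.6]
wrist_force: [0.2, -0.2, -2.9]
opening: 0.0141
time: 27.57
ee_pos: [0.5504, 0.1942, 0.1849]
tcp_rot: [179.5, 0.2, 89.6]
wrist_force: [0.3, 0.2, -3.7]
opening: 0.0136
```

```bash
python3 -m pendant '[[[2.8,-0.3,0,0,0,0,0],[2.8,-0.4,0,0.005,0,0,0],[2.8,-0.4,0,0.005,0,0,0],[2.8,-0.4,0,0,0,0,0],[2.8,-0.4,0,0,0,0,0]]]'; python3 -m pendant '[[[2.8,-0.4,0,0,0,0,0],[2.2,-0.4,0,0,0,0,0],[0.8,-0.2,0,0,0,0,0],[0,0,0,0,0,0,0]]]'; python3 - <<'E'
from h import *
p=bot.get_obs()["ee_pos"]
im=bot.camera("side");u,v=proj("side",p).astype(int);v0=max(0,v-40);cv2.imwrite('pics/c3.png',cv2.resize(im[v0:v0+110,u-70:u+70],None,fx=3.5,fy=3.5,interpolation=cv2.INTER_CUBIC)[...,::-1])
E
```

```text
time: 27.98
ee_pos: [0.5322, 0.3416, 0.187]
tcp_rot: [-180.0, 0.2, 89.6]
wrist_force: [0.8, -0.3, -3.0]
opening: 0.014
time: 28.32
ee_pos: [0.5201, 0.408, 0.1877]
tcp_rot: [-179.9, 0.1, 89.9]
wrist_force: [-0.4, 0.2, -4.0]
opening: 0.0137
```

View pics/c3.png

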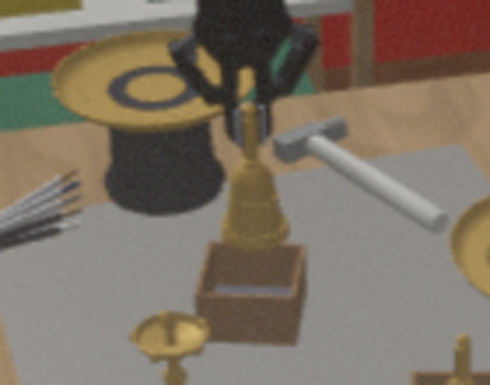

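```bash
python3 -m pendant '[[[0.9,-0.2,0.5,0,0,0,0],[0,0,1.4,0,0,0,0],[0,0,1.4,0,0,0,0],[0,0,0.8,0,0,0,0],[0,0,0,0,0,0,0]]]'
```

```text
time: 28.78
ee_pos: [0.5199, 0.4133, 0.1464]
tcp_rot: [180.0, 0.1, 89.6]
wrist_force: [-0.6, -0.5, -3.1]
opening: 0.0137
```

```bash
python3 -m pendant '[[[0.3,-0.2,1,0,0,0,0],[0,0,1.2,0,0,0,0],[0,0,1,0,0,0,0],[0,0,0.5,0,0,0,0],[0,0,0,0,0,0,0]]]'; python3 -m pendant '[[[0,0,0.3,0,0,0,0],[0,0,0.1,0,0,0,0]]]'
```

```text
time: 29.2
ee_pos: [0.5185, 0.415, 0.1067]
tcp_rot: [179.9, 0.1, 89.4]
wrist_force: [0.2, -0.2, -4.4]
opening: 0.0137
time: 29.37
ee_pos: [0.5184, 0.4149, 0.1023]
tcp_rot: [180.0, 0.1, 89.4]
wrist_force: [0.1, 0.1, -3.7]
opening: 0.0139
```

```bash
python3 -m pendant '[[[0.1,0,0.3,0,0,0,0],[0,0,0.1,0,0,0,0]]]'|grep -E "pos|for"; python3 -m pendant '[[[0,0,0.1,0,0,0,0]]]'|grep -E "pos|for"; python3 -m pendant '[[[0,0,0.1,0,0,0,0]]]'|grep -E "pos|for"
```

```text
ee_pos: [0.5187, 0.4162, 0.0986]
wrist_force: [0.3, -0.2, -3.3]
ee_pos: [0.5188, 0.4163, 0.0978]
wrist_force: [-0.7, 1.1, -2.9]
ee_pos: [0.5189, 0.4164, 0.0969]
wrist_force: [-0.1, 0.2, -1.8]
```

```bash
python3 -m pendant '[[[0,0,0.1,0,0,0,0]]]'|grep -E "pos|for"; python3 -m pendant '[[[0,0,0.1,0,0,0,0]]]'|grep -E "pos|for"
```

```text
ee_pos: [0.519, 0.4166, 0.0961]
wrist_force: [0.2, -1.1, -2.7]
ee_pos: [0.519, 0.4167, 0.0953]
wrist_force: [-2.6, 0.6, 6.4]
```

Contact, at the predicted height. Release, retreat and move the arm aside for a final check.

```bash
python3 -m pendant '[[[0,0,0.05,0,0,0,15],[0,0,0,0,0,0,40],[0,0,0,0,0,0,50],[0,0,0,0,0,0,50]]]'; python3 -m pendant '[[[0,0,-1,0,0,0,50],[0,0,-3,0,0,0,50],[0,0,-3,0,0,0,50],[0,0,-3,0,0,0,50],[0,0,-3,0,0,0,50]]]'; python3 -m pendant '[[[2,-2.5,0,0,0,0,50],[2,-2.5,0,0,0,0,50],[2,-2.5,0,0,0,0,50],[2,-2.5,0,0,0,0,50],[2,-2.5,0,0,0,0,50]]]'; python3 -m pendant '[[[1,-3,0,0,0,0,50],[0,-3,0,0,0,0,50],[0,-3,0,0,0,0,50],[0,-3,0,0,0,0,50],[0,-1,0,0,0,0,50]]]'; python3 - <<'E'
from fit import *
ims={n:bot.camera(n) for n in C}
v=ims['side'];cv2.imwrite('pics/fs.png',cv2.resize(v[90:380,150:350],None,fx=2,fy=2)[...,::-1])
cv2.imwrite('pics/ft.png',cv2.resize(ims['top'][110:270,80:420],None,fx=2,fy=2)[...,::-1])
for n in C:
    for t in('lamp','lota','bell_1'):
        print(n,t,[(onz(n,r['uv'],0 if t[0]=='l' else .006).round(3),round(r['confidence'],2)) for r in bot.mark_of(n,t)])
E
```

```text
time: 30.2
ee_pos: [0.5196, 0.4172, 0.0967]
tcp_rot: [179.7, -0.1, 89.4]
wrist_force: [0.5, -0.3, -0.2]
opening: 0.0426
time: 30.62
ee_pos: [0.5168, 0.4149, 0.2264]
tcp_rot: [-179.8, 0.3, 89.4]
wrist_force: [0.3, 0.4, -0.4]
opening: 0.0427
time: 31.03
ee_pos: [0.3961, 0.5172, 0.2417]
tcp_rot: [179.3, -0.5, 88.8]
wrist_force: [0.3, 0.7, -0.6]
opening: 0.0427
time: 31.45
ee_pos: [0.2578, 0.5339, 0.2441]
tcp_rot: [179.2, -0.7, 89.0]
wrist_force: [-0.4, -1.5, 1.7]
opening: 0.0428
top lamp [(array([0.421, 0.255, 0.   ]), 0.92)]
top lota [(array([ 0.408, -0.262,  0.   ]), 0.9)]
top bell_1 [(array([ 0.505, -0.415,  0.006]), 0.95), (array([0.525, 0.407, 0.006]), 0.85), (array([0.649, 0.178, 0.006]), 0.49), (array([ 0.637, -0.197,  0.006]), 0.43)]
side lamp [(array([0.422, 0.232, 0.   ]), 0.84), (array([ 0.655,  0.195, -0.   ]), 0.48)]
side lota [(array([ 0.405, -0.248,  0.   ]), 0.82)]
side bell_1 [(array([0.521, 0.394, 0.006]), 0.76), (array([ 0.626, -0.189,  0.006]), 0.66), (array([0.659, 0.199, 0.006]), 0.61), (array([ 0.503, -0.415,  0.006]), 0.61)]
```

View pics/fs.png

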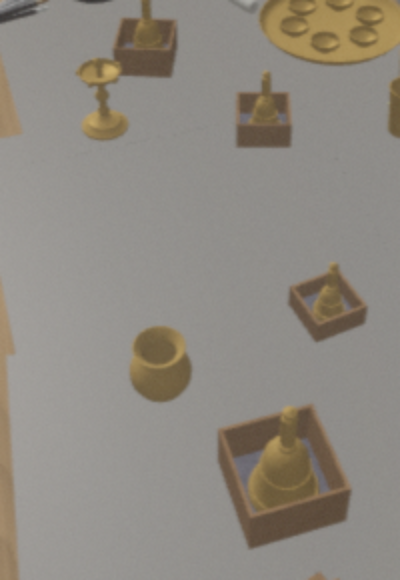

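View pics/ft.png

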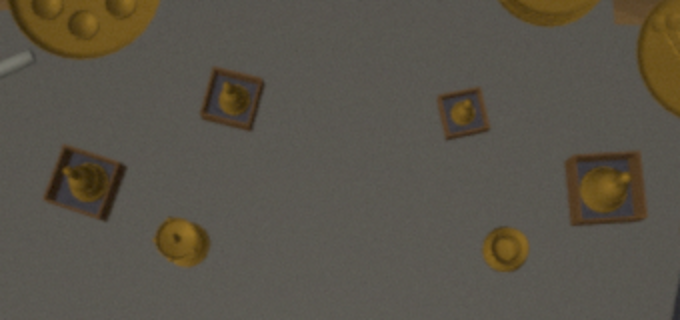

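Every bell stands upright in the box of its size. The lamp (top view about 182,242) and pot (505,248) are at the same pixels as before the start.

```bash
python3 -m pendant '[[[0,0,0,0,0,0,50],[0,0,0,0,0,0,50]]]'; python3 -c "from workcell import bot; print(bot.job_done())"
```

```text
time: 32.02
ee_pos: [0.2639, 0.5333, 0.2419]
tcp_rot: [179.2, -0.6, 88.7]
wrist_force: [-0.2, 0.2, -0.5]
opening: 0.0426
the job is handed in; nothing more can be done
None
```

All four bells are in their boxes, smallest to largest, and I handed the job in at about 32 s of the 96 s. I set each one down in steps of about 1 mm, opening the jaws only once the wrist force showed it touching the felt.

**Last checks:**
- **Bells:** the final top and side pictures show all four upright and roughly centred, with the arm clear. At release the tool was within about 2 mm of each measured box centre.
- **Lamp and water pot:** both stand at the same pixels as before the start.

**What disagreed or went wrong:**
- **Network marks:** some final marks were off. The side camera put bell_3 about 23 mm and bell_2 about 16 mm from their box centres, and the lamp about 23 mm from its first mark. The top camera's marks for the same three were within about 14 mm, so I trusted the pictures and tool positions instead.
- **Box 3:** the side-view measurement failed, so its position came from the top view. The side overlay agreed with it.
- **Bell 4:** I pressed it onto the felt once with a brief 73 N at the wrist, under the 120 N limit. I then set it down again gently.

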